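# Vent an extinguisher valve before stripping it

## Robot

A 7-joint arm with a two-finger parallel gripper is mounted at the origin on the work surface. World frame = base frame: x ahead of the robot, y to its left, z up, the work surface at z = 0. Lengths are in m, angles in rad, forces in N, time in s.
With the tool pointing down it reaches from about 0.35 to 0.9 m from the base axis. Payload 7.2 kg.
Tool frame: the origin (TCP) lies at the very end of the fingers, on their centre line; the grasp point (between the pads) lies 19 mm behind it; z points along the fingers, y is the line along which they close (so a half turn about z gives the same grasp; the last joint's range is limited). The gripper opens to 85 mm and grips with 20 to 120 N. Pads are 22 mm wide; open, the fingers measure 114 mm over their backs; the gripper's body (76 mm by 85 mm) begins 54 mm behind the grasp point. The pads swing forward as they close: fully open they stand 13 mm farther back than shut.
Start: joints at [1.143, 0.411, -0.013, 1.596, 0.006, 1.134, -0.082], TCP at [0.22, -0.585, 0.231] pointing down, gripper open.
Joint ranges: [-2.95, 2.95], [-0.29, 1.99], [-1.47, 1.44], [0.14, 2.54], [-1.03, 4.17], [0.13, 1.85], [-2.86, 2.86]. Speed limits (rad/s): [2.39, 2.39, 3.01, 3.01, 3.14, 3.14, 3.14].

## Interface

Orientations are given as a rotation vector (axis times angle).
In Python, from rig import env gives the robot as it stands.
- The arm moves only by the tool servo_tool, never from a script. Its argument "commands" is a list of rows, each a list of 3 entries, a list of its own where there are three numbers: the shift along the tool's x, y, z in cm, then the turn about the tool's z in degrees, then the gripper's target within -1 to 1 (shut at 1, half-way at 0, fully open at -1). A call has 1 to 20 rows; each row shifts and turns the commanded pose from where the row before left it, along the tool's axes as they then stand; what a row does not reach is not made up. A row lasts 1/12 s, in which the tool goes at most 41.7 mm and 7.16 degrees, less where a joint would pass 70% of its speed; a pose out of reach is approached as far as the arm can. A call with a gripper value outside its range is refused whole. The fingers move at their own pace and stop on an object; "newtons" is the grip in N (left out, the last holds). Time passes only in rows, so rows that do not move let the fingers close. It gives the time, the measured TCP pose, the force, the opening and the grip force at its end, in the units of the state.
- env.get_state(): the state, without advancing time (a new reading comes with each control period).
- env.capture(name): name is "scene" or "side" or "wrist"; returns a dict with "pixels" (480x640x3 uint8, blue, green, red), "depth" (480x640 float32, m along the optical axis (not along the pixel's ray), 0 where there is no reading), "intrinsics" (3x3 intrinsics, pixels), "pose" (4x4, takes a point from camera to world coordinates); the wrist camera has in their place "tool_from_camera" (4x4, takes a point from camera to tool coordinates, whose origin is the TCP and whose axes are the flange's). Camera axes: x right, y down, z forward; pixel columns grow to the right and rows downward; lengths in m; the calibration is good to about 2 mm. The wrist camera is an equidistant fisheye: a pixel r from the principal point sees the ray r / f radians off the axis. A picture is of the moment at which its call begins: read the wrist's pose just before it.
- env.job_done(): hands the job in; it is judged then, once.
The state is a dict: "t": time; "joint_pos": joint angles; "qd": joint speeds; "joint_efforts": joint torques, N m; "tool_pos": TCP position; "ee_rot": TCP orientation; "force": force on the tool from outside, world axes, zero at the start; "moment": the same for the moment, N m; "width": opening from 0.0 (shut) to 1.0 (fully open); "finger_force": force on a finger pad.
Only numpy, scipy, OpenCV 4.12 (cv2) and the standard library are available. Lean on these libraries where they do the work, as an engineer would, in place of code of your own. Each camera call takes 0.05 s, during which the arm holds its last target. There are 200 camera calls.

## Task

The extinguisher valve held in the bench vice is about to be stripped: pull its safety pin straight out and lay it down inside the empty parts tray, without dropping it from a height. Then squeeze the lever and the fixed grip together between the fingers until the lever is fully home, hold it there for two seconds to vent what pressure is left, let it spring right back, give it one more full squeeze to be sure and let it spring back again. Do not disturb anything else on the counter.

Things in the scene. Friction and masses are not known exactly. Their poses are not given: they have to be found in the camera images.
- vice: Blue bench vice fixed to the counter, holding a chrome valve on its side. Origin on the counter under the jaw gap's middle; z up, x along the screw from the T-bar (-173 mm) back to the anvil (+111 mm). Jaws 80 mm wide along y, tops 132 mm high. The valve's axis is level along y, 115 mm high; its head stands out of the jaws at y = 42 to 135 mm, two bars (grip, lever) reaching from it towards -x.
- grip: The fixed grip of the valve: dark steel bar along the vice's x to x = -126 mm, z 104 to 126 mm, 10 mm thick (vice y = 85 to 95 mm; from x = -112 on a lip, y = 81 to 95). Between it and the plane of the jaw ends 41 mm are free for a finger; only low loose parts lie under it. Origin at its root, at vice (-12, 90, 115) mm; axes as the vice's.
- lever (a joint): Sprung squeeze lever, a steel bar beside the grip on its +y side, z 104 to 126 mm, upright hinge at vice (18, 110) mm, tip 135 mm from it. 0 = sprung open, 0.22 rad = fully home, parallel with the grip. The squeeze point needs about 5 N at the start, 13 N at home; let go, it returns to 0. With the safety pin in, it stops hard before 0.1 rad.
- lever_pad (a point): Point on the lever's outer (+y) face, 103 mm from the hinge, mid-height (115 mm): where the finger presses; it moves 23 mm from open to home. The outer faces of lever and grip are 49 mm apart here with the lever open, 26 mm with it home.
- squeeze_point (a point): Point fixed to the vice, at vice (-85, 98, 115) mm: midway between the outer faces of grip and lever when the lever is home. The closing line for squeezing is the vice's y; fingers centred here and coming from above need 74 mm opening or more to straddle the open lever.
- pin: Brass safety pin with a steel ring, upright in its hole at vice (-30, 110) mm. Origin on its axis under the head, which rests at 134 mm height; z from tip to ring. Shank 6.5 mm diameter, head 12 mm diameter and 12 mm high. A spring plunger clicks into a groove near the tip: a straight upward pull of 6 to 10 N frees it within 8 mm, then it drags lightly; it is out after 55 mm. Mass 28 to 46 g.
- pin_tip (a point): The lower end of the pin, on its axis, 54 mm below the underside of the head. The shank passes two ears on the valve (vice x = -43 to -17 mm, y = 86 to 120 mm), the upper ear's top at 134 mm height.
- pin_ring (a point): Centre of the pin's steel ring, 25.5 mm above the underside of the head. The ring is fixed rigidly to the head, 34 mm outside, 4 mm wire, top 42.5 mm above the underside of the head; it lies in the pin's own y-z plane, so across the pin's x it is only 4 mm thick. The pin is turned at random about its axis.
- tray_c: Low open tray of folded steel, fixed to the counter: outside 110 (its x) x 150 (its y) x 30 mm high, walls and floor 3 mm. Origin at the centre of its underside. This is the EMPTY tray, where the pin goes.
- tray_a: Low open tray of folded steel, fixed to the counter: outside 110 (its x) x 150 (its y) x 30 mm high, walls and floor 3 mm. Origin at the centre of its underside. It holds two carriers.
- tray_b: Low open tray of folded steel, fixed to the counter: outside 110 (its x) x 150 (its y) x 30 mm high, walls and floor 3 mm. Origin at the centre of its underside. It holds one carrier.
- shell: Bystander: bare red extinguisher shell standing upright, 84 mm in diameter, 265 mm high to its steel neck, loose and easily toppled, between the vice and the right-hand places. Origin at the centre of its foot.
- canister: Bystander: tin canister with knurled screw lid, 84 mm in diameter, 125 mm high. Origin at the centre of its foot. It and the three trays stand in random order at four places, two to the left and two to the right.
- horn: Bystander: red plastic horn nozzle standing on its mouth, 86 mm in diameter at the foot, 145 mm high. Origin at the centre of its foot.
- spare_valve: Bystander: spare chrome valve body without lever, standing on its brass neck, 46 mm wide with side ports reaching 34 mm from its axis, 96 mm high. Origin at the centre of its foot.
- carrier_a: Black nylon O-ring carrier, a grooved disc 40 mm in diameter and 19 mm high, origin at the centre of its underside; in tray_a.
- carrier_b: Black nylon O-ring carrier, a grooved disc 40 mm in diameter and 19 mm high, origin at the centre of its underside; in tray_a.
- carrier_c: Black nylon O-ring carrier, a grooved disc 40 mm in diameter and 19 mm high, origin at the centre of its underside; in tray_b.
- carrier_d: Black nylon O-ring carrier, a grooved disc 40 mm in diameter and 19 mm high, origin at the centre of its underside; on the counter.
Things that resemble listed ones, but are neither listed nor needed, are in the scene too. Leave any pink look-alike of the tray_c alone.

How it is judged:
By the outcome, as a careful person would: the job done as asked, in the order asked, and still so for the second after the job is handed in, with the robot touching nothing.
It also fails if it takes over 69 s, if anything falls off the work surface, if the arm or the gripper's body presses on something with over 40 N, if the wrist force passes 120 N, or if a joint passes its speed limit or range.

## Working session

There is one attempt and no reset: what is moved stays moved. The work goes in short steps, Python scripts to look and compute and a tool call to move; the robot and the scene stay as the last step left them, time stands still between calls to the robot, and variables do not carry over. Pictures are saved under pics/ and viewed, at most 10 in all, crops included, and the job is handed in when it is done.

Besides the shell and the picture viewer there is one more tool, called as name([rows], argument=value, ...), one row to a line, values as JSON. servo_tool: Moves the arm, as the interface text tells. Its arguments: {"type":"object","properties":{"commands":{"type":"array"},"newtons":{"type":"number"}},"required":["commands"]}

```bash
ls; mkdir -p pics; cat > h.py <<'E'
import numpy as np,cv2
from rig import env
def cap(n,save=None):
    c=env.capture(n)
    if save: cv2.imwrite('pics/'+save,c['pixels'])
    return c
def cloud(c):
    K=c['intrinsics'];d=c['depth'];v,u=np.mgrid[:480,:640]
    P=np.stack([(u-K[0,2])/K[0,0]*d,(v-K[1,2])/K[1,1]*d,d],-1)
    T=np.array(c['pose']);W=P@T[:3,:3].T+T[:3,3];W[d<=0]=np.nan
    return W
E
python3 - <<'E'
from h import *
s=env.get_state();print(s['t'],s['tool_pos'],s['ee_rot'],s['force'],s['width'])
for n in('scene','side'):
    c=cap(n,n+'0.png');np.savez(n+'0.npz',W=cloud(c),px=c['pixels'],K=c['intrinsics'],T=c['pose']);print(np.round(c['pose'],3).tolist(),c['intrinsics'][0])
E
```

```text
pics
0.0 [ 0.21985018 -0.58453193  0.23044786] [-3.08933192e+00 -5.61950596e-01  6.48839369e-04] [0.41071742 0.15884848 0.50005585] 0.9988705076988469
[[0.731, 0.554, -0.399, 0.874], [0.682, -0.582, 0.442, -0.438], [0.013, -0.595, -0.803, 0.926], [0.0, 0.0, 0.0, 1.0]] [454.15582738   0.         317.8967355 ]
[[-0.954, -0.201, 0.224, 0.124], [-0.3, 0.685, -0.664, 0.987], [-0.02, -0.7, -0.713, 1.164], [0.0, 0.0, 0.0, 1.0]] [573.16708097   0.         317.63925147]
```

View pics/scene0.png

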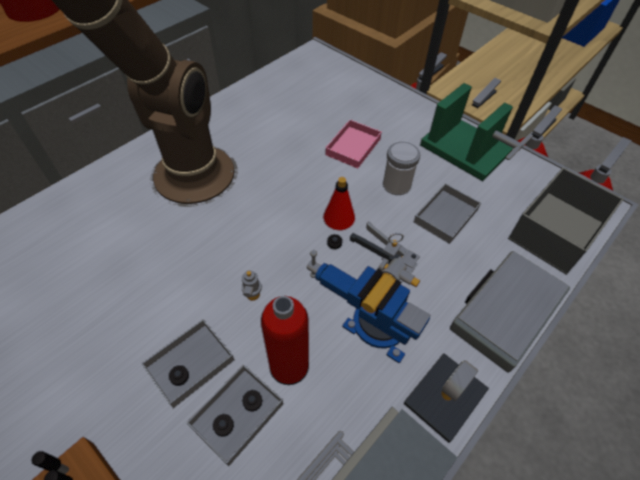

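View pics/side0.png

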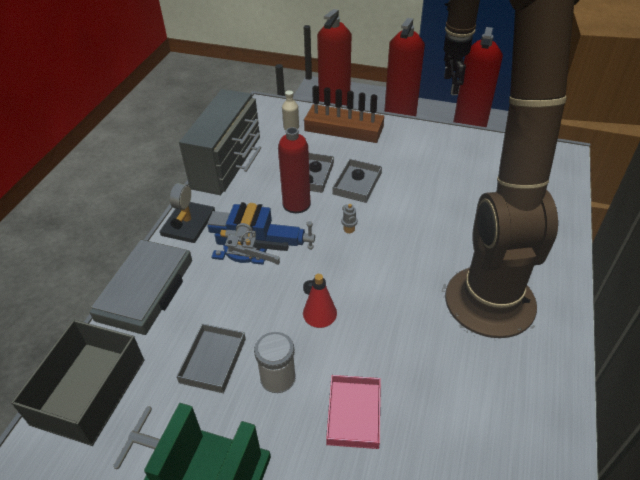

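The scene picture shows the vice at about (380,300), the valve with grip, lever and pin around (392,248), and the empty grey tray at (447,212). It is at (212,357) in the side picture. The pink look-alike is at (354,143). Next I'll measure and zoom in.

```bash
python3 - <<'E'
from h import *
A=np.load('scene0.npz');B=np.load('side0.npz')
for n,D,pts in(('scene',A,[(447,212),(380,295),(312,258),(412,322),(398,240),(360,240),(372,232),(340,185),(402,150),(288,305)]),('side',B,[(212,357),(245,222),(308,236),(218,225),(275,260),(319,282),(275,345),(245,240)])):
    for u,v in pts: print(n,u,v,np.round(D['W'][v,u],3))
# tray rim / valve heights map : fuse both clouds
P=np.concatenate([A['W'].reshape(-1,3),B['W'].reshape(-1,3)]);np.save('P.npy',P)
a=cv2.resize(A['px'][205:345,300:440],None,fx=4,fy=4,interpolation=cv2.INTER_CUBIC)
b=cv2.resize(B['px'][190:290,190:330],None,fx=4,fy=4,interpolation=cv2.INTER_CUBIC)
a=cv2.resize(a,(400,400));b=cv2.resize(b,(400,286))
im=np.zeros((560,800,3),np.uint8)
a=cv2.resize(A['px'][215:295,340:430],(450,400),interpolation=cv2.INTER_CUBIC);b=cv2.resize(B['px'][195:275,200:270],(350,400),interpolation=cv2.INTER_CUBIC)
im[:400,:450]=a;im[:400,450:]=b;cv2.imwrite('pics/z.png',im[:400])
E
```

```text
scene 447 212 [0.601 0.375 0.002]
scene 380 295 [ 0.663 -0.014  0.129]
scene 312 258 [ 0.49  -0.031  0.104]
scene 412 322 [ 0.74  -0.004  0.102]
scene 398 240 [0.612 0.108 0.148]
scene 360 240 [0.543 0.067 0.124]
scene 372 232 [0.544 0.109 0.114]
scene 340 185 [0.407 0.154 0.133]
scene 402 150 [0.436 0.365 0.124]
scene 288 305 [ 0.601 -0.204  0.264]
side 212 357 [ 0.61   0.356 -0.003]
side 245 222 [0.647 0.027 0.126]
side 308 236 [ 0.492 -0.021  0.072]
side 218 225 [0.724 0.036 0.102]
side 275 260 [0.528 0.123 0.118]
side 319 282 [0.4   0.171 0.133]
side 275 345 [0.44  0.359 0.125]
side 245 240 [0.613 0.104 0.145]
```

View pics/z.png

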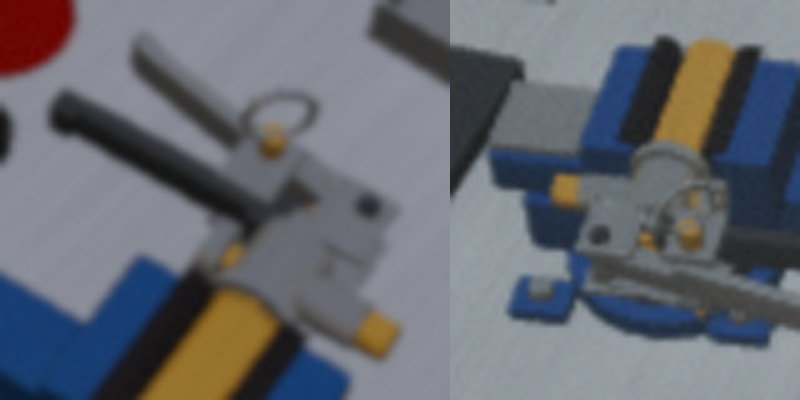

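```bash
python3 - <<'E'
from h import *
A=np.load('scene0.npz');B=np.load('side0.npz')
W=np.concatenate([A['W'].reshape(-1,3),B['W'].reshape(-1,3)]);C=np.concatenate([A['px'].reshape(-1,3),B['px'].reshape(-1,3)]).astype(int)
src=np.r_[np.zeros(307200),np.ones(307200)]
near=(np.hypot(W[:,0]-.62,W[:,1]-.05)<.2)
jt=near&(W[:,2]>.125)&(W[:,2]<.139)&(W[:,1]<.055)
for s in(0,1):
    m=jt&(src==s)
    print('jaw top rect',s,cv2.minAreaRect((W[m][:,:2]*1000).astype(np.float32)),m.sum(),np.median(W[m],0))
# grip: dark, z .117-.13
dark=(C.max(1)<75)
for s in(0,1):
    g=near&dark&(W[:,2]>.115)&(W[:,2]<.131)&(W[:,1]>.05)&(src==s)
    r=cv2.minAreaRect((W[g][:,:2]*1000).astype(np.float32));q=W[g][:,:2]
    if len(q)>10:
        vx=cv2.fitLine(q.astype(np.float32),cv2.DIST_HUBER,0,.01,.01).ravel();print('grip',s,g.sum(),r,vx,np.degrees(np.arctan2(vx[1],vx[0])))
up=near&(W[:,2]>.142)&(W[:,2]<.2)&(W[:,1]>.03)
for s in(0,1):
    m=up&(src==s);print('ring',s,m.sum(),np.round(W[m][::max(1,m.sum()//25)],3).tolist())
for s in(0,1):
    t=(np.abs(W[:,0]-.605)<.12)&(np.abs(W[:,1]-.365)<.12)&(W[:,2]>.02)&(W[:,2]<.034)&(src==s)
    print('tray',s,t.sum(),cv2.minAreaRect((W[t][:,:2]*1000).astype(np.float32)))
# height top view
im=np.zeros((560,760,3),np.uint8)
m=(W[:,0]>.42)&(W[:,0]<.8)&(W[:,1]>-.1)&(W[:,1]<.18)&(W[:,2]>.09)
w=W[m];o=np.argsort(w[:,2]);w=w[o];c=C[m][o]
for p,cc in zip(w,c):
    x=int((p[0]-.42)*2000);y=int((.18-p[1])*2000);im[max(0,y-1):y+2,max(0,x-1):x+2]=np.clip(cc*1.3,0,255)
for k in range(0,760,100):cv2.putText(im,str(420+k//2),(k,10),0,.35,(255,255,255))
for k in range(0,560,100):cv2.putText(im,str(180-k//2),(0,k+10),0,.35,(0,255,255))
cv2.imwrite('pics/top.png',im)
E
```

```text
jaw top rect 0 ((595.5091552734375, 2.7456626892089844), (219.77288818359375, 103.27536010742188), 0.5787621140480042) 1456 [ 0.65232801 -0.00264138  0.12909131]
jaw top rect 1 ((593.7608642578125, 4.252288818359375), (217.90402221679688, 100.78837585449219), 0.016154177486896515) 571 [0.64819726 0.0031761  0.1287838 ]
grip 0 356 ((597.3075561523438, 83.03067016601562), (52.95335006713867, 154.01315307617188), 87.82037353515625) [0.9905351  0.13726002 0.5793749  0.072843  ] 7.8893256
grip 1 230 ((602.7391967773438, 101.33436584472656), (180.94140625, 58.90989685058594), 5.462735652923584) [0.9543333  0.298744   0.54699016 0.07610047] 17.38218
ring 0 77 [[0.602, 0.097, 0.175], [0.607, 0.101, 0.175], [0.613, 0.107, 0.175], [0.604, 0.095, 0.174], [0.609, 0.098, 0.176], [0.613, 0.104, 0.174], [0.616, 0.11, 0.171], [0.603, 0.093, 0.172], [0.6, 0.087, 0.171], [0.598, 0.087, 0.166], [0.618, 0.111, 0.161], [0.616, 0.111, 0.155], [0.6, 0.09, 0.158], [0.618, 0.108, 0.157], [0.601, 0.094, 0.151], [0.605, 0.103, 0.147], [0.611, 0.105, 0.151], [0.617, 0.108, 0.152], [0.603, 0.095, 0.149], [0.607,
[... 383 characters left out ...]
, [0.61, 0.109, 0.172], [0.616, 0.11, 0.168], [0.596, 0.095, 0.159], [0.616, 0.109, 0.164], [0.597, 0.094, 0.154], [0.617, 0.11, 0.16], [0.596, 0.096, 0.153], [0.617, 0.111, 0.158], [0.599, 0.096, 0.149], [0.615, 0.115, 0.159], [0.61, 0.099, 0.145], [0.603, 0.101, 0.149], [0.614, 0.117, 0.157], [0.612, 0.11, 0.152], [0.612, 0.101, 0.142], [0.605, 0.104, 0.148], [0.613, 0.109, 0.147], [0.608, 0.108, 0.147], [0.604, 0.105, 0.145], [0.605, 0.11, 0.146], [0.602, 0.105, 0.142]]
tray 0 431 ((604.069091796875, 362.8395690917969), (111.37767028808594, 155.56504821777344), 2.8836913108825684)
tray 1 543 ((603.517578125, 365.59136962890625), (112.94076538085938, 155.98544311523438), 3.437797784805298)
```

View pics/top.png

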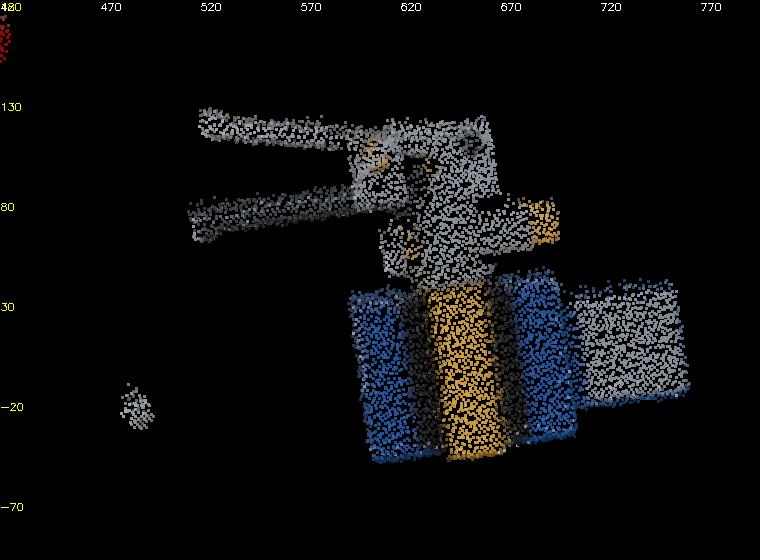

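The top view, combined from both cameras, shows the jaws centred near world (0.651, -0.004) with a yaw of about 8°. The pin ring is at (0.607, 0.101), with its plane at about 48°. tray_c is at (0.604, 0.364) with a yaw of about 3°. I'll move above the pin, with the tool's y along the ring normal.

servo_tool([
  [[0, 0, -3.4], -6.85, -1],
  [[0, 0, -3.4], -6.85, -1],
  [[0, 0, -3.4], -6.85, -1],
  [[0, 0, -3.4], -6.85, -1],
  [[0, 0, -3.4], 0, -1],
  [[3.5, -0.78, 0], 0, -1],
  [[3.5, -0.78, 0], 0, -1],
  [[3.5, -0.78, 0], 0, -1],
  [[3.5, -0.78, 0], 0, -1],
  [[3.5, -0.78, 0], 0, -1],
  [[3.5, -0.78, 0], 0, -1],
  [[3.5, -0.78, 0], 0, -1],
  [[3.5, -0.78, 0], 0, -1],
  [[3.5, -0.78, 0], 0, -1],
  [[3.5, -0.78, 0], 0, -1],
  [[3.5, -0.78, 0], 0, -1],
  [[3.5, -0.78, 0], 0, -1],
  [[3.5, -0.78, 0], 0, -1],
  [[3.5, -0.78, 0], 0, -1],
  [[3.5, -0.78, 0], 0, -1],
], newtons=80)

```text
t: 1.77
tool_pos: [0.4846, -0.1149, 0.4012]
ee_rot: [2.87, 1.278, -0.0]
force: [0.4, -0.4, -0.6]
width: 1.0
finger_force: 0.0
```

```bash
cat >> h.py <<'E'
from scipy.spatial.transform import Rotation as Ro
def wcloud(c,s):
    K=c['intrinsics'];d=c['depth'];v,u=np.mgrid[:480,:640]
    x=(u-K[0,2])/K[0,0];y=(v-K[1,2])/K[1,1];r=np.hypot(x,y)+1e-9
    t=np.tan(np.minimum(r,1.4));P=np.stack([x/r*t*d,y/r*t*d,d],-1)
    T=np.array(c['tool_from_camera']);P=P@T[:3,:3].T+T[:3,3]
    W=P@Ro.from_rotvec(s['ee_rot']).as_matrix().T+s['tool_pos'];W[(d<=0)|(r>1.3)]=np.nan
    return W
def to(p,ydeg=None):
    """shift (cm, tool axes) and turn (deg) to TCP target"""
    s=env.get_state();R=Ro.from_rotvec(s['ee_rot']).as_matrix()
    y=np.degrees(np.arctan2(R[1,1],R[0,1]))
    print('t',round(s['t'],2),'pos',np.round(s['tool_pos'],4),'tooly',round(y,2),'tilt',np.round(R[:2,2],4),'F',np.round(s['force'],1),'w',round(s['width'],3),'ff',np.round(s['finger_force'],1))
    if p is not None: print('shift cm',np.round(R.T@(np.array(p)-s['tool_pos'])*100,2))
    if ydeg is not None: print('turn',round(-((ydeg-y+90)%180-90),2))
E
python3 - <<'E'
from h import *
to([.607,.101,.30],-42)
s=env.get_state();c=cap('wrist','w1.png');W=wcloud(c,s);np.savez('w1.npz',W=W,px=c['pixels'])
print(np.round(c['tool_from_camera'],3).tolist())
E
```

```text
t 1.77 pos [ 0.4846 -0.1149  0.4012] tooly -42.0 tilt [-0.0002 -0.0002] F [ 0.4 -0.4 -0.6] w 1.0 ff 0.0
shift cm [24.24 -5.35 10.11]
turn -0.0
[[-0.001, -0.958, -0.286, 0.073], [1.0, -0.001, -0.0, -0.001], [-0.0, -0.286, 0.958, -0.144], [0.0, 0.0, 0.0, 1.0]]
```

View pics/w1.png

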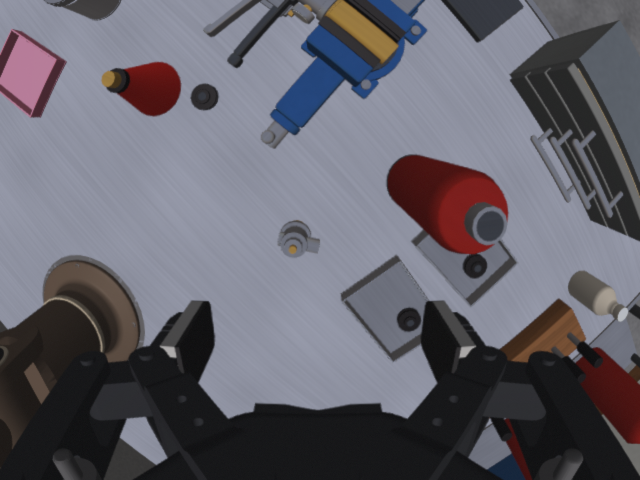

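Wrist view: the vice is at the top (350,40) and the bars at about (245,30). The pin isn't clearly visible yet, so I'm moving closer.

servo_tool([
  [[3, -0.9, 1.3], 0, -1],
  [[3, -0.9, 1.3], 0, -1],
  [[3, -0.9, 1.3], 0, -1],
  [[3, -0.9, 1.3], 0, -1],
  [[3, -0.9, 1.3], 0, -1],
  [[3, -0.9, 1.3], 0, -1],
  [[0, 0, 0], 0, -1],
  [[0, 0, 0], 0, -1],
])

```text
t: 2.48
tool_pos: [0.5641, 0.0552, 0.3218]
ee_rot: [-2.866, -1.283, 0.004]
force: [0.2, -0.3, -0.2]
width: 1.002
finger_force: 0.0
```

```bash
python3 - <<'E'
from h import *
to([.607,.101,.149],-42)
s=env.get_state();c=cap('wrist','w2.png');W=wcloud(c,s);np.savez('w2.npz',W=W,px=c['pixels'])
w=W.reshape(-1,3);C=c['pixels'].reshape(-1,3).astype(int)
m=(np.hypot(w[:,0]-.607,w[:,1]-.101)<.03)&(w[:,2]>.150)&(w[:,2]<.185)
q=w[m];print('ring',m.sum(),q.mean(0),q.max(0),cv2.minAreaRect((q[:,:2]*1000).astype(np.float32)))
for a,b in((.150,.16),(.16,.172),(.172,.19)):
    k=(q[:,2]>a)&(q[:,2]<b)
    if k.sum()>5:print(a,k.sum(),q[k].mean(0),cv2.minAreaRect((q[k,:2]*1000).astype(np.float32)))
im=np.zeros((560,760,3),np.uint8)
m=(w[:,0]>.42)&(w[:,0]<.8)&(w[:,1]>-.1)&(w[:,1]<.18)&(w[:,2]>.098)
p=w[m];o=np.argsort(p[:,2]);p=p[o];cc=C[m][o]
for a,b in zip(p,cc):
    x=int((a[0]-.42)*2000);y=int((.18-a[1])*2000);im[max(0,y-1):y+2,max(0,x-1):x+2]=b
cv2.imwrite('pics/c2.png',np.hstack([cv2.resize(im,(400,295)),cv2.resize(c['pixels'],(400,295))]))
E
```

```text
t 2.48 pos [0.5641 0.0552 0.3218] tooly -41.76 tilt [-0.0029  0.0008] F [ 0.2 -0.3 -0.2] w 1.002 ff 0.0
shift cm [ 6.3   0.2  17.27]
turn 0.24
ring 190 [0.60741664 0.10369588 0.17431948] [0.61799844 0.11601491 0.17898805] ((606.7862548828125, 103.07416534423828), (33.49921798706055, 3.2046477794647217), 48.305992126464844)
0.16 40 [0.60904267 0.1054333  0.16836982] ((606.8642578125, 103.00206756591797), (33.5036506652832, 3.19877290725708), 48.699119567871094)
0.172 150 [0.60698303 0.10323257 0.17590606] ((606.6768798828125, 103.0104751586914), (25.290746688842773, 3.122213363647461), 48.28558349609375)
```

View pics/c2.png

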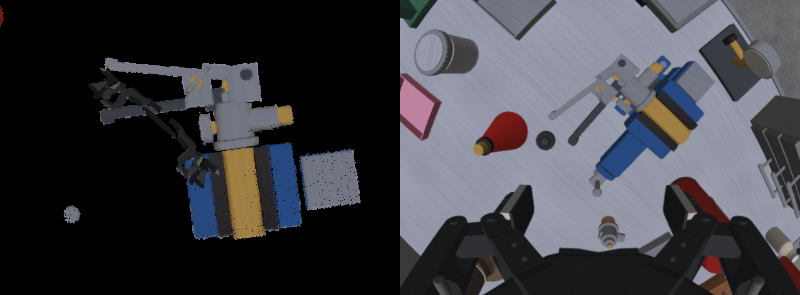

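The wrist view resolves the ring: centre (0.6068, 0.1030), plane at 48.4°, and top at 0.176.

```bash
python3 - <<'E'
from h import *
to([.6068,.103,.151],-41.6)
D=np.load('w2.npz');w=D['W'].reshape(-1,3);C=D['px'].reshape(-1,3).astype(int)
# jaws and anvil
m=(w[:,2]>.125)&(w[:,2]<.138)&(w[:,0]>.57)&(w[:,0]<.71)&(w[:,1]<.055)&(w[:,1]>-.08)&((C[:,0]>C[:,2]+40)|(C[:,2]>C[:,0]+40))
m&=~((C.max(1)<60))
q=(w[m][:,:2]*1000).astype(np.float32)
print('jaws',m.sum(),cv2.minAreaRect(q))
h=np.deg2rad(7.5);
m=(w[:,2]>.09)&(w[:,2]<.11)&(w[:,0]>.72)&(w[:,0]<.78)&(w[:,1]<.06)&(w[:,1]>-.05);print('anvil',cv2.minAreaRect((w[m][:,:2]*1000).astype(np.float32)))
for yaw in(6,7,8,9):
    h=np.deg2rad(yaw);R=np.array([[np.cos(h),-np.sin(h)],[np.sin(h),np.cos(h)]])
    o=np.array([.6068,.103])-R@[-.03,.11]
    v=(w[:,:2]-o)@R
    g=(w[:,2]>.120)&(w[:,2]<.131)&(abs(v[:,1]-.09)<.012)&(v[:,0]>-.09)&(v[:,0]<-.05)
    g2=(w[:,2]>.120)&(w[:,2]<.131)&(abs(v[:,1]-.09)<.012)&(v[:,0]>-.05)&(v[:,0]<-.02)
    tip=(w[:,2]>.12)&(w[:,2]<.131)&(abs(v[:,1]-.135)<.015)&(v[:,0]<-.07)
    b=(w[:,2]>.126)&(w[:,2]<.137)&(v[:,1]<.06)&(v[:,1]>-.07)&(abs(v[:,0])<.01)
    print(yaw,o,'grip y',np.median(v[g,1]),np.median(v[g2,1]),'lev tip',np.percentile(v[tip],[1,99],axis=0).round(4).tolist(),'jaw y',np.percentile(v[b,1],[1,99]).round(4))
    L=[]
    for lo in(-.03,0.02):
        bb=(w[:,2]>.126)&(w[:,2]<.137)&(v[:,1]<lo+.01)&(v[:,1]>lo-.01)&(abs(v[:,0])<.1)&(C[:,0]>C[:,2]+30);L.append(np.percentile(v[bb,0],[1,99]).round(4).tolist())
    print(L)
E
```

```text
t 2.53 pos [0.5642 0.0535 0.3225] tooly -41.91 tilt [-0.0017 -0.0001] F [-0.2 -0.1  1.3] w 1.0 ff 0.0
shift cm [ 6.55 -0.12 17.15]
turn -0.31
jaws 5435 ((650.3723754882812, 5.036857604980469), (102.65587615966797, 101.93081665039062), 7.546667575836182)
anvil ((738.5841674804688, 11.17422103881836), (42.25723648071289, 54.86088180541992), 5.552673816680908)
6 [ 0.64813379 -0.00326155] grip y 0.08904543808578666 0.08772817400675456 lev tip [[-0.114, 0.1224], [-0.0702, 0.1394]] jaw y [-0.0413  0.0592]
[[-0.0463, 0.0535], [-0.0473, 0.0519]]
7 [ 0.64998201 -0.002524  ] grip y 0.0897208090256287 0.0880680610684072 lev tip [[-0.1136, 0.1233], [-0.0707, 0.1408]] jaw y [-0.0419  0.0591]
[[-0.0486, 0.0509], [-0.0489, 0.0502]]
8 [ 0.65181708 -0.00175429] grip y 0.09043614465609233 0.08810989314345458 lev tip [[-0.1131, 0.1241], [-0.0705, 0.1421]] jaw y [-0.0426  0.0591]
[[-0.051, 0.0486], [-0.0504, 0.0485]]
9 [ 0.65363844 -0.00095268] grip y 0.09113263427339116 0.08810244786825762 lev tip [[-0.1126, 0.1249], [-0.0704, 0.1435]] jaw y [-0.0429  0.0592]
[[-0.0534, 0.0462], [-0.052, 0.0469]]
```

servo_tool([
  [[1.5, 0.1, 1.0], 0, -1],
  [[1.5, 0.05, 1.5], 0, -1],
  [[1.5, 0, 2.0], 0, -1],
  [[1.5, 0, 2.0], 0, -1],
  [[0.4, 0, 2], 0, -1],
  [[0, 0, 0], 0, -1],
  [[0, 0, 0], 0, -1],
  [[0, 0, 0], 0, -1],
])

```text
t: 3.2
tool_pos: [0.6089, 0.0986, 0.2398]
ee_rot: [2.87, 1.275, 0.002]
force: [0.6, -0.6, 0.4]
width: 0.998
finger_force: 0.0
```

```bash
python3 -c "
from h import *
to([.6068,.103,.151],-41.6)"
```

```text
t 3.2 pos [0.6089 0.0986 0.2398] tooly -42.08 tilt [ 0.0014 -0.0005] F [ 0.6 -0.6  0.4] w 0.998 ff 0.0
shift cm [ 0.18 -0.46  8.88]
turn -0.48
```

```bash
cat >> h.py <<'E'
def avg(n=6,cam='side'):
    """still arm: n readings, mean pose"""
    P=[];V=[]
    for i in range(n):
        s=env.get_state();P.append(s['tool_pos']);V.append(s['ee_rot']);c=env.capture(cam)
    V=[v if v[0]*V[0][0]>0 else v*(1-2*np.pi/np.linalg.norm(v)) for v in V]
    print('avg',np.mean(P,0).round(4),'sd',np.std(P,0).round(4),'rotsd',np.std(V,0).round(4));return dict(s,tool_pos=np.mean(P,0),ee_rot=np.mean(V,0)),c
E
python3 - <<'E'
from h import *
s,c=avg(6,'wrist');W=wcloud(c,s);np.savez('w3.npz',W=W,px=c['pixels'],p=s['tool_pos'],r=s['ee_rot']);w=W.reshape(-1,3)
m=(np.hypot(w[:,0]-.607,w[:,1]-.101)<.03)&(w[:,2]>.150)&(w[:,2]<.185)
q=w[m];print('ring',m.sum(),q.mean(0),q.max(0),cv2.minAreaRect((q[:,:2]*1000).astype(np.float32)))
R=Ro.from_rotvec(s['ee_rot']).as_matrix();print(np.degrees(np.arctan2(R[1,1],R[0,1])))
rc=np.array(cv2.minAreaRect((q[:,:2]*1000).astype(np.float32))[0])/1000
print(R.T@(np.r_[rc,.151]-s['tool_pos'])*100)
E
```

```text
avg [0.609  0.0992 0.24  ] sd [0.0001 0.0003 0.0002] rotsd [0.0002 0.0006 0.0007]
ring 377 [0.60951853 0.10544937 0.17409427] [0.61897368 0.11604701 0.17895844] ((607.5286254882812, 103.1517562866211), (32.52191162109375, 4.173686504364014), 48.4497184753418)
-42.05841524735675
[ 0.19001273 -0.3897752   8.89480529]
```

servo_tool([
  [[0.15, -0.35, 1.5], -0.4, -1],
  [[0, 0, 1.8], 0, -1],
  [[0, 0, 1.8], 0, -1],
  [[0, 0, 1.8], 0, -1],
  [[0, 0, 1.4], 0, -1],
  [[0, 0, 0.6], 0, -1],
  [[0, 0, 0], 0, -1],
  [[0, 0, 0], 0, 0.3],
  [[0, 0, 0], 0, 0.6],
  [[0, 0, 0], 0, 0.75],
  [[0, 0, 0], 0, 0.75],
  [[0, 0, 0], 0, 0.75],
])

```text
t: 4.5
tool_pos: [0.6072, 0.1035, 0.15]
ee_rot: [2.865, 1.288, 0.002]
force: [0.3, -0.2, -0.6]
width: 0.299
finger_force: 0.0
```

```bash
python3 - <<'E'
from h import *
s,c=avg(3,'wrist');cv2.imwrite('pics/w4.png',c['pixels'][150:480,100:540]);to([.6075,.1032,.151],-41.6)
E
```

```text
avg [0.6071 0.1035 0.1498] sd [0.0001 0.     0.0001] rotsd [0.0001 0.0001 0.0004]
t 4.65 pos [0.607  0.1035 0.1495] tooly -41.59 tilt [ 0.0004 -0.    ] F [-0.7  0.3 -0.1] w 0.124 ff 0.0
shift cm [ 0.02  0.06 -0.15]
turn 0.01
```

View pics/w4.png

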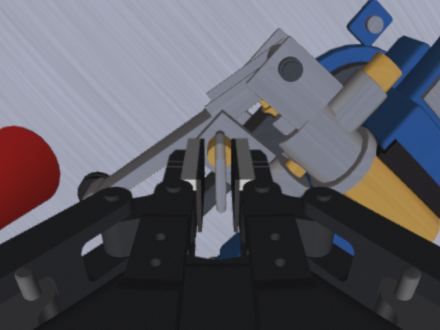

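The crop shows the ring edge-on at (221,170), centred between the pads. I'll close and pull straight up.

servo_tool([
  [[0, 0, 0], 0, 1],
  [[0, 0, 0], 0, 1],
  [[0, 0, 0], 0, 1],
  [[0, 0, 0], 0, 1],
  [[0, 0, -0.2], 0, 1],
  [[0, 0, -0.2], 0, 1],
  [[0, 0, -0.2], 0, 1],
  [[0, 0, -0.2], 0, 1],
  [[0, 0, -0.3], 0, 1],
  [[0, 0, -0.4], 0, 1],
  [[0, 0, -0.5], 0, 1],
  [[0, 0, -0.6], 0, 1],
  [[0, 0, -0.8], 0, 1],
], newtons=100)

```text
t: 5.73
tool_pos: [0.6067, 0.1036, 0.184]
ee_rot: [-2.865, -1.288, 0.0]
force: [-0.0, -1.1, -1.0]
width: 0.021
finger_force: 77.0
```

```bash
python3 -c "
from h import *
to([.607,.1035,.24],-41.6)"
```

```text
t 5.73 pos [0.6067 0.1036 0.184 ] tooly -41.58 tilt [-0.0001 -0.    ] F [-0.  -1.1 -1. ] w 0.021 ff 77.0
shift cm [ 0.01  0.03 -5.6 ]
turn 0.02
```

servo_tool([
  [[0, 0, -1], 0, 1],
  [[0, 0, -1], 0, 1],
  [[0, 0, -1], 0, 1],
  [[0, 0, -1], 0, 1],
  [[0, 0, -1], 0, 1],
  [[0, 0, -1.5], 0, 1],
  [[0, 0, -2], 0, 1],
  [[0, 0, -2], 0, 1],
  [[0, 0, -1], 0, 1],
  [[0, 0, 0], 0, 1],
])

```text
t: 6.57
tool_pos: [0.6079, 0.1041, 0.3013]
ee_rot: [2.864, 1.288, 0.007]
force: [-0.2, 0.6, -0.4]
width: 0.025
finger_force: 77.0
```

```bash
python3 - <<'E'
from h import *
to(None)
a=cap('scene');b=cap('side')
def pr(c,p):
    T=np.linalg.inv(c['pose']);q=T[:3,:3]@p+T[:3,3];return (c['intrinsics']@q/q[2])[:2]
s=env.get_state();o=[]
for c in(a,b):
    u,v=pr(c,s['tool_pos']).astype(int);o.append(cv2.resize(c['pixels'][v-40:v+60,u-50:u+50],(400,400),interpolation=cv2.INTER_CUBIC))
cv2.imwrite('pics/p5.png',np.hstack(o))
E
```

```text
t 6.57 pos [0.6079 0.1041 0.3013] tooly -41.59 tilt [0.0044 0.0009] F [-0.2  0.6 -0.4] w 0.025 ff 77.0
```

View pics/p5.png

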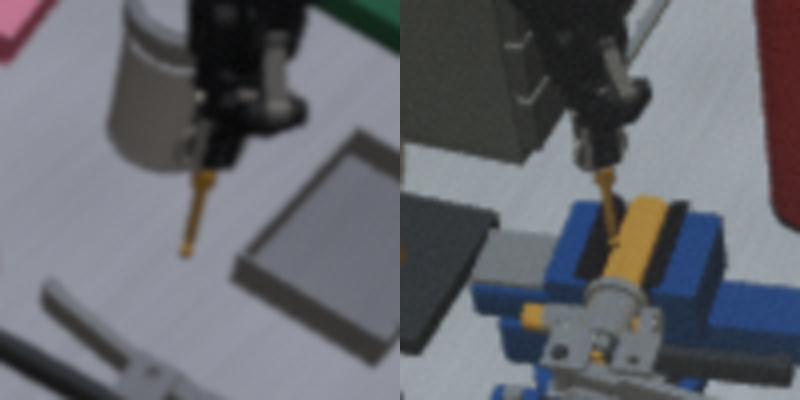

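The left crop shows the pin hanging free of the valve at (200,215), held straight in the pads. I'll turn the tool's x along the tray's long axis and move over one end of the tray.

servo_tool([
  [[0, 0, 0], -6.4, 1],
  [[0, 0, 0], -6.4, 1],
  [[0, 0, 0], -6.4, 1],
  [[0, 0, 0], -6.4, 1],
  [[0, 0, 0], -6.4, 1],
  [[0, 0, 0], -6.4, 1],
  [[0, 0, 0], -6.4, 1],
  [[2.4, 0, 0], 0, 1],
  [[2.4, 0, 0], 0, 1],
  [[2.4, 0, 0], 0, 1],
  [[2.4, 0, 0], 0, 1],
  [[2.4, 0, 0], 0, 1],
  [[2.4, 0, 0], 0, 1],
  [[2.4, 0, 0], 0, 1],
  [[2.4, 0, 0], 0, 1],
  [[2.4, 0, 0], 0, 1],
  [[0, 0, 0], 0, 1],
  [[0, 0, 0], 0, 1],
])

```text
t: 8.17
tool_pos: [0.5934, 0.3207, 0.2963]
ee_rot: [-2.153, -2.285, 0.004]
force: [0.2, 0.0, -0.6]
width: 0.017
finger_force: 77.0
```

```bash
python3 - <<'E'
from h import *
s,c=avg(3,'wrist');w=wcloud(c,s).reshape(-1,3)
t=(np.abs(w[:,0]-.604)<.09)&(np.abs(w[:,1]-.365)<.1)&(w[:,2]>.02)&(w[:,2]<.036)
print('tray',t.sum(),cv2.minAreaRect((w[t][:,:2]*1000).astype(np.float32)))
to([.606,.32,.095],3)
E
```

```text
avg [0.5941 0.3193 0.2966] sd [0.0006 0.0011 0.0002] rotsd [0.0023 0.0012 0.0002]
tray 1676 ((602.486572265625, 366.9678955078125), (110.7560043334961, 149.42974853515625), 3.125330924987793)
t 8.32 pos [0.5951 0.3177 0.2973] tooly 3.14 tilt [-0.0009 -0.0015] F [-0.2 -0.2  0.3] w 0.015 ff 77.0
shift cm [ 0.2   1.12 20.23]
turn 0.14
```

servo_tool([
  [[0.2, 0.9, 2], 0, 1],
  [[0, 0, 2.8], 0, 1],
  [[0, 0, 2.8], 0, 1],
  [[0, 0, 2.8], 0, 1],
  [[0, 0, 2.8], 0, 1],
  [[0, 0, 2.5], 0, 1],
  [[0, 0, 2], 0, 1],
  [[0, 0, 1.5], 0, 1],
  [[0, 0, 1], 0, 1],
  [[0, 0, 0.6], 0, 1],
  [[0, 0, 0.3], 0, 1],
  [[0, 0, 0], 0, 1],
  [[0, 0, 0], 0, 1],
])

```text
t: 9.4
tool_pos: [0.6041, 0.322, 0.0883]
ee_rot: [2.158, 2.282, 0.002]
force: [0.2, -0.4, -0.1]
width: 0.016
finger_force: 77.0
```

```bash
python3 -c "
from h import *
to([.604,.32,.074],3)"
```

```text
t 9.4 pos [0.6041 0.322  0.0883] tooly 3.21 tilt [0.0013 0.0007] F [ 0.2 -0.4 -0.1] w 0.016 ff 77.0
shift cm [-0.2  -0.02  1.43]
turn 0.21
```

servo_tool([
  [[0, 0, 0.5], 0, 1],
  [[0, 0, 0.4], 0, 1],
  [[0, 0, 0.2], 0, 1],
  [[0, 0, 0.1], 0, 1],
  [[0, 0, 0.1], 0, 1],
  [[0, 0, 0], 0, 1],
  [[0, 0, 0], 0, 1],
], newtons=20)

```text
t: 9.98
tool_pos: [0.6036, 0.3217, 0.0743]
ee_rot: [-2.158, -2.283, 0.0]
force: [-0.2, 0.1, 0.1]
width: 0.021
finger_force: 77.0
```

servo_tool([
  [[0, 0, 0.1], 0, 1],
  [[0, 0, 0.1], 0, 1],
  [[0, 0, 0], 0, 1],
])

```text
t: 10.23
tool_pos: [0.6038, 0.3217, 0.0724]
ee_rot: [2.158, 2.283, 0.001]
force: [0.3, 0.9, 1.5]
width: 0.018
finger_force: 77.2
```

servo_tool([
  [[0, 0, 0], 0, 0.97],
  [[0, 0, 0], 0, 0.97],
], newtons=20)

```text
t: 10.4
tool_pos: [0.6037, 0.3217, 0.0724]
ee_rot: [2.158, 2.283, 0.0]
force: [-0.1, -0.2, 0.6]
width: 0.015
finger_force: 77.2
```

servo_tool([
  [[0, 0, 0], 0, 0.94],
  [[0, 0, 0], 0, 0.94],
])

```text
t: 10.57
tool_pos: [0.6037, 0.3217, 0.0724]
ee_rot: [2.158, 2.283, 0.0]
force: [-0.6, 0.1, 0.4]
width: 0.03
finger_force: 35.0
```

servo_tool([
  [[0.4, 0, 0.1], 0, 0.93],
  [[0.4, 0, 0.1], 0, 0.93],
  [[0.4, 0, 0.05], 0, 0.93],
  [[0.4, 0, 0.1], 0, 0.93],
  [[0.4, 0, 0.1], 0, 0.93],
  [[0.4, 0, 0.1], 0, 0.93],
  [[0.4, 0, 0.1], 0, 0.93],
  [[0, 0, 0], 0, 0.93],
])

```text
t: 11.23
tool_pos: [0.6021, 0.3504, 0.0661]
ee_rot: [2.157, 2.283, 0.001]
force: [1.0, -1.3, 5.3]
width: 0.032
finger_force: 27.6
```

```bash
python3 - <<'E'
from h import *
to([.604,.345,.074],3)
a=cap('scene');b=cap('side')
def pr(c,p):
    T=np.linalg.inv(c['pose']);q=T[:3,:3]@p+T[:3,3];return (c['intrinsics']@q/q[2])[:2]
s=env.get_state();o=[]
for c in(a,b):
    u,v=pr(c,s['tool_pos']).astype(int);o.append(cv2.resize(c['pixels'][v-50:v+50,u-50:u+50],(400,400),interpolation=cv2.INTER_CUBIC))
cv2.imwrite('pics/p6.png',np.hstack(o))
E
```

```text
t 11.23 pos [0.6021 0.3504 0.0661] tooly 3.25 tilt [0.0006 0.0002] F [ 1.  -1.3  5.3] w 0.032 ff 27.6
shift cm [-0.55  0.16 -0.79]
turn 0.25
```

View pics/p6.png

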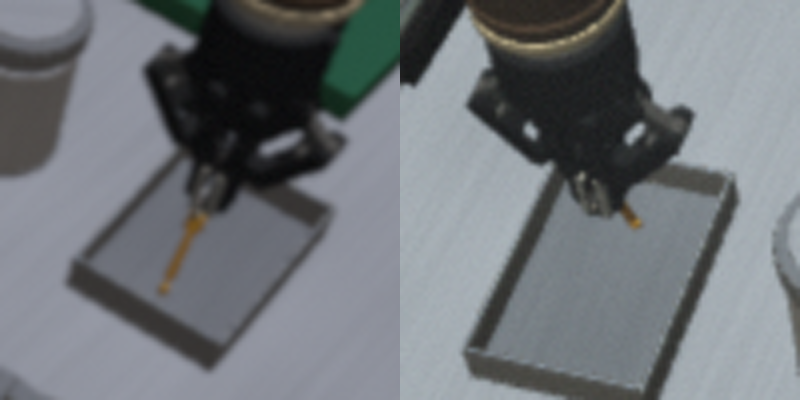

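The left crop shows the pin tilting about its tip at (163,290), leaning as planned. I'll continue the arc.

servo_tool([
  [[0.7, 0, 0.3], 0, 0.93],
  [[0.7, 0, 0.35], 0, 0.93],
  [[0.65, 0, 0.4], 0, 0.93],
  [[0.6, 0, 0.45], 0, 0.93],
  [[0.55, 0, 0.5], 0, 0.93],
  [[0.5, 0, 0.55], 0, 0.93],
  [[0.45, 0, 0.6], 0, 0.93],
  [[0.4, 0, 0.65], 0, 0.93],
  [[0.35, 0, 0.65], 0, 0.93],
  [[0.3, 0, 0.65], 0, 0.93],
  [[0, 0, 0], 0, 0.93],
])

```text
t: 12.25
tool_pos: [0.5984, 0.4033, 0.0143]
ee_rot: [-2.155, -2.283, -0.002]
force: [1.1, 2.8, 3.7]
width: 0.034
finger_force: 32.4
```

servo_tool([
  [[0.15, 0, 0.3], 0, 0.93],
  [[0.1, 0, 0.2], 0, 0.93],
  [[0, 0, 0], 0, 0.93],
])

```text
t: 12.5
tool_pos: [0.5989, 0.4048, 0.0101]
ee_rot: [-2.157, -2.283, -0.001]
force: [0.4, 2.7, 4.6]
width: 0.036
finger_force: 32.7
```

```bash
python3 - <<'E'
from h import *
to(None)
a=cap('scene');b=cap('side')
def pr(c,p):
    T=np.linalg.inv(c['pose']);q=T[:3,:3]@p+T[:3,3];return (c['intrinsics']@q/q[2])[:2]
s=env.get_state();o=[]
for c in(a,b):
    u,v=pr(c,s['tool_pos']).astype(int);o.append(cv2.resize(c['pixels'][v-50:v+50,u-50:u+50],(400,400),interpolation=cv2.INTER_CUBIC))
cv2.imwrite('pics/p7.png',np.hstack(o))
E
```

```text
t 12.5 pos [0.5989 0.4048 0.0101] tooly 3.24 tilt [0.0002 0.0011] F [0.4 2.7 4.6] w 0.036 ff 32.7
```

View pics/p7.png

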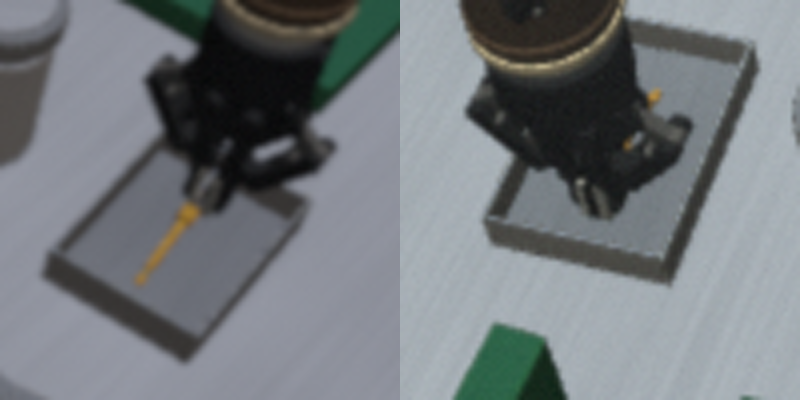

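The pin lies almost flat: tip at (140,280) in the left crop, ring end in the pads close to the floor. I'll release gently and retreat.

servo_tool([
  [[0, 0, 0], 0, 0.88],
  [[0, 0, 0], 0, 0.8],
  [[0, 0, 0], 0, 0.7],
  [[0, 0, 0], 0, 0.6],
  [[0, 0, 0], 0, 0.5],
  [[0, 0, -0.1], 0, 0.5],
  [[0, 0, -0.3], 0, 0.5],
  [[0, 0, -0.6], 0, 0.5],
  [[0, 0, -1], 0, 0.5],
  [[0, 0, -2], 0, 0.5],
  [[0, 0, -3], 0, 0],
  [[0, 0, -3.5], 0, -1],
  [[0, 0, -3.5], 0, -1],
  [[0, 0, -3.5], 0, -1],
  [[0, 0, -3.5], 0, -1],
  [[0, 0, -3.5], 0, -1],
  [[0, 0, 0], 0, -1],
  [[0, 0, 0], 0, -1],
])

```text
t: 14.1
tool_pos: [0.5995, 0.4052, 0.2591]
ee_rot: [2.157, 2.282, 0.009]
force: [-0.8, -0.4, -0.6]
width: 0.996
finger_force: 0.0
```

```bash
python3 - <<'E'
from h import *
to(None)
b=cap('side');W=cloud(b)
m=(abs(W[...,0]-.603)<.05)&(abs(W[...,1]-.366)<.07)&(W[...,2]>.008)&(b['pixels'][...,2].astype(int)>b['pixels'][...,0]+40)
q=W[m];print(m.sum(),q.min(0),q.max(0))
# vice estimate by yaw from scene/side + w3
D=np.load('w3.npz');w=D['W'].reshape(-1,3);C=D['px'].reshape(-1,3).astype(int)
A=np.load('scene0.npz');B=np.load('side0.npz')
for n,w,C in(('w2',np.load('w2.npz')['W'],np.load('w2.npz')['px']),('w3',D['W'],D['px']),('sc',A['W'],A['px']),('si',B['W'],B['px'])):
    w=w.reshape(-1,3);C=C.reshape(-1,3).astype(int)
    h=np.deg2rad(7.6);R=np.array([[np.cos(h),-np.sin(h)],[np.sin(h),np.cos(h)]]);o=np.array([.6072,.103])-R@[-.03,.11];v=(w[:,:2]-o)@R
    r=[]
    # edges of the grip top and the lever top per x-bin
    for lo,hi in((.078,.1),(.1,.14)):
      for xx in(-.105,-.09,-.075,-.06):
        k=(w[:,2]>.123)&(w[:,2]<.130)&(v[:,1]>lo)&(v[:,1]<hi)&(abs(v[:,0]-xx)<.006);r.append((int(k.sum()),*np.percentile(v[k,1],[5,95]).round(4)*1000) if k.sum()>5 else None)
    print(n,o,r)
E
```

```text
t 14.1 pos [0.5995 0.4052 0.2591] tooly 3.22 tilt [0.0049 0.0036] F [-0.8 -0.4 -0.6] w 0.996 ff 0.0
67 [0.55720988 0.32831    0.00839482] [0.60516074 0.43489432 0.64968623]
w2 [ 0.65148467 -0.00206602] [(131, np.float64(85.4), np.float64(94.3)), (131, np.float64(85.6), np.float64(94.2)), (135, np.float64(85.5), np.float64(94.5)), (137, np.float64(85.6), np.float64(94.3)), (122, np.float64(130.39999999999998), np.float64(139.3)), (114, np.float64(127.1), np.float64(135.1)), (118, np.float64(123.8), np.float64(131.5)), (114, np.float64(120.2), np.float64(128.3))]
w3 [ 0.65148467 -0.00206602] [(180, np.float64(85.5), np.float64(94.5)), (184, np.float64(85.3), np.float64(94.39999999999999)), (188, np.float64(85.6), np.float64(94.2)), (191, np.float64(85.6), np.float64(94.3)), (177, np.float64(130.6), np.float64(139.4)), (168, np.float64(126.9), np.float64(135.1)), (168, np.float64(123.5), np.float64(131.5)), (179, np.float64(120.3), np.float64(128.1))]
sc [ 0.65148467 -0.00206602] [(21, np.float64(81.69999999999999), np.float64(88.9)), (23, np.float64(82.5), np.float64(91.2)), (21, np.float64(82.19999999999999), np.float64(91.6)), (24, np.float64(82.4), np.float64(90.80000000000001)), (19, np.float64(128.3), np.float64(138.0)), (15, np.float64(123.8), np.float64(131.70000000000002)), (19, np.float64(119.8), np.float64(129.1)), (18, np.float64(117.7), np.float64(125.1))]
si [ 0.65148467 -0.00206602] [(12, np.float64(86.0), np.float64(96.3)), (10, np.float64(86.9), np.float64(95.3)), (12, np.float64(86.7), np.float64(95.3)), (12, np.float64(87.0), np.float64(94.5)), (11, np.float64(131.20000000000002), np.float64(138.7)), (13, np.float64(126.6), np.float64(136.8)), (11, np.float64(125.0), np.float64(131.89999999999998)), (13, np.float64(118.8), np.float64(130.39999999999998))]
```

servo_tool([
  [[-3.5, -0.7, 0], 0, -1],
  [[-3.5, -0.7, 0], 0, -1],
  [[-3.5, -0.7, 0], 0, -1],
  [[-3.5, -0.7, 0], 0, -1],
  [[-3.5, -0.7, 0], 0, -1],
  [[-3.5, -0.7, 0], 0, -1],
  [[-3.5, -0.7, 0], 0, -1],
  [[-3.5, -0.7, 0], 0, -1],
  [[-3.5, -0.7, 0], 0, -1],
  [[0, 0, 0], 7.1, -1],
  [[0, 0, 0], 7.1, -1],
  [[0, 0, 0], 7.1, -1],
  [[0, 0, 0], 7.1, -1],
  [[0, 0, 0], 7.1, -1],
  [[0, 0, 0], 7.1, -1],
], newtons=50)

```text
t: 15.4
tool_pos: [0.5529, 0.0855, 0.2535]
ee_rot: [-2.844, -1.334, 0.004]
force: [0.1, -0.2, -1.0]
width: 0.998
finger_force: 0.0
```

servo_tool([
  [[0, 0, 0], 7.1, -1],
  [[0, 0, 0], 7.1, -1],
  [[0, 0, 0], 7.1, -1],
  [[0, 0, 0], 7.1, -1],
  [[0, 0, 0], 7.1, -1],
  [[0, 0, 0], 7.1, -1],
  [[0, 0, 0], 0, -1],
  [[0, 0, 0], 0, -1],
  [[0, 0, 0], 0, -1],
])

```text
t: 16.15
tool_pos: [0.5534, 0.0859, 0.2542]
ee_rot: [3.133, 0.226, -0.002]
force: [0.1, 0.5, -0.1]
width: 1.003
finger_force: 0.0
```

```bash
cat >> h.py <<'E'
YAW=np.deg2rad(7.6);RV=np.array([[np.cos(YAW),-np.sin(YAW)],[np.sin(YAW),np.cos(YAW)]]);OV=np.array([.6515,-.0021])
def vw(x,y,z): return np.r_[OV+RV@[x/1000,y/1000],z/1000]
def wv(p): return np.r_[(np.array(p[:2])-OV)@RV,p[2]]*1000
E
python3 - <<'E'
from h import *
s,_=avg(3,'wrist');print('vice frame',wv(s['tool_pos']));to(vw(-85,102,96),-82.4);print(s['joint_pos'])
for n in('side','scene'):
    b=cap(n);W=cloud(b);c=b['pixels'].astype(int)
    m=(abs(W[...,0]-.603)<.05)&(abs(W[...,1]-.366)<.07)&(W[...,2]<.06)
    g=m&(c[...,2]>c[...,0]+40);h=m&(W[...,2]>.009)
    print(n,'brass',g.sum(),W[g].min(0),W[g].max(0),'high',h.sum(),W[h].min(0),W[h].max(0))
E
```

```text
avg [0.5535 0.0859 0.2543] sd [0.0001 0.     0.0001] rotsd [0.0001 0.001  0.0003]
vice frame [-85.55173285 100.18241825 254.2912918 ]
t 16.3 pos [0.5537 0.0859 0.2546] tooly -81.87 tilt [-0.0004  0.    ] F [-0.8 -0.7 -0.6] w 1.003 ff 0.0
shift cm [ 0.04 -0.18 15.86]
turn 0.53
[ 0.14299839  0.32474989 -0.48714679  1.70062978  0.1636694   1.1574839
 -1.81688156]
side brass 67 [0.5944507  0.32390592 0.00187553] [0.60605958 0.38606106 0.03046136] high 162 [0.55301038 0.29601677 0.00900106] [0.65298699 0.43599521 0.03916941]
scene brass 57 [ 5.97082972e-01  3.21242252e-01 -2.58045314e-04] [0.60712543 0.38265908 0.02669751] high 266 [0.55303723 0.29670044 0.0090017 ] [0.65291858 0.43598176 0.03853266]
```

The pin is inside the tray: brass spans y 0.32 to 0.386, below 31 mm. The tool is aligned over the squeeze point, so I'm descending around the bars.

servo_tool([
  [[0.05, -0.18, 2], 0.5, -1],
  [[0, 0, 2.5], 0, -1],
  [[0, 0, 2.5], 0, -1],
  [[0, 0, 2], 0, -1],
  [[0, 0, 1.5], 0, -1],
  [[0, 0, 1.5], 0, -1],
  [[0, 0, 1.5], 0, -1],
  [[0, 0, 1.2], 0, -1],
  [[0, 0, 0.8], 0, -1],
  [[0, 0, 0.4], 0, -1],
  [[0, 0, 0], 0, -1],
  [[0, 0, 0], 0, -1],
])

```text
t: 17.4
tool_pos: [0.5543, 0.088, 0.0961]
ee_rot: [-3.135, -0.206, -0.001]
force: [-0.1, 0.2, 0.2]
width: 1.002
finger_force: 0.0
```

```bash
python3 - <<'E'
from h import *
s,_=avg(3,'wrist');print('vice frame',wv(s['tool_pos']));to(vw(-85,98,96),-82.4)
E
```

```text
avg [0.5544 0.088  0.0964] sd [0.0001 0.     0.0002] rotsd [0.     0.0001 0.0006]
vice frame [-84.29369211 102.12757151  96.40421924]
t 17.55 pos [0.5545 0.0879 0.0966] tooly -82.49 tilt [0.0014 0.0002] F [ 0.1 -0.7  0.3] w 1.004 ff 0.0
shift cm [-0.08  0.41  0.06]
turn -0.09
```

servo_tool([
  [[0, 0.4, 0], 0, -1],
  [[0, 0, 0], 0, -0.6],
  [[0, 0, 0], 0, -0.4],
  [[0, 0, 0], 0, -0.2],
  [[0, 0, 0], 0, 0],
  [[0, 0, 0], 0, 0.15],
  [[0, 0, 0], 0, 0.3],
  [[0, 0, 0], 0, 0.4],
  [[0, 0, 0], 0, 0.6],
  [[0, 0, 0], 0, 0.6],
  [[0, 0, 0], 0, 0.6],
  [[0, 0, 0], 0, 0.6],
], newtons=50)

```text
t: 18.55
tool_pos: [0.5555, 0.0822, 0.0976]
ee_rot: [3.132, 0.205, 0.003]
force: [-2.5, -5.2, 14.7]
width: 0.288
finger_force: 50.4
```

```bash
python3 - <<'E'
from h import *
s=env.get_state();print('vice frame',wv(s['tool_pos']),'F vice',s['force'][:2]@RV);to(None)
for n in('side','scene'):
    b=cap(n);w=cloud(b).reshape(-1,3);v=(w[:,:2]-OV)@RV*1000
    for xx in(-112,-107,-102,-60):
        k=(w[:,2]>.121)&(w[:,2]<.131)&(v[:,1]>98)&(v[:,1]<145)&(abs(v[:,0]-xx)<4);print(n,xx,k.sum(),np.percentile(v[k,1],[5,95]).round(1) if k.sum()>3 else '')
E
```

```text
vice frame [-84.00362476  96.24914964  97.56077937] F vice [-3.17426224 -4.81256839]
t 18.55 pos [0.5555 0.0822 0.0976] tooly -82.51 tilt [ 0.0023 -0.0025] F [-2.5 -5.2 14.7] w 0.288 ff 50.4
side -112 13 [102.4 112.5]
side -107 14 [100.8 112. ]
side -102 9 [102.1 109.5]
side -60 0 
scene -112 0 
scene -107 0 
scene -102 0 
scene -60 14 [ 99.8 107.5]
```

The width of about 24.5 mm at 50 N and the lever's outer face at 112 mm show the lever is home. Now I'll hold it.

servo_tool([
  [[0, 0, 0], 0, 0.6],
  [[0, 0, 0], 0, 0.6],
  [[0, 0, 0], 0, 0.6],
  [[0, 0, 0], 0, 0.6],
  [[0, 0, 0], 0, 0.6],
  [[0, 0, 0], 0, 0.6],
  [[0, 0, 0], 0, 0.6],
  [[0, 0, 0], 0, 0.6],
  [[0, 0, 0], 0, 0.6],
  [[0, 0, 0], 0, 0.6],
  [[0, 0, 0], 0, 0.6],
  [[0, 0, 0], 0, 0.6],
  [[0, 0, 0], 0, 0.6],
  [[0, 0, 0], 0, 0.6],
  [[0, 0, 0], 0, 0.6],
  [[0, 0, 0], 0, 0.6],
  [[0, 0, 0], 0, 0.6],
  [[0, 0, 0], 0, 0.6],
  [[0, 0, 0], 0, 0.6],
  [[0, 0, 0], 0, 0.6],
])

```text
t: 20.32
tool_pos: [0.5555, 0.0822, 0.0976]
ee_rot: [3.132, 0.205, 0.003]
force: [-3.3, -4.2, 14.2]
width: 0.287
finger_force: 50.4
```

servo_tool([
  [[0, 0, 0], 0, 0.6],
  [[0, 0, 0], 0, 0.6],
  [[0, 0, 0], 0, 0.6],
  [[0, 0, 0], 0, 0.6],
  [[0, 0, 0], 0, 0.6],
  [[0, 0, 0], 0, 0.6],
  [[0, 0, 0], 0, 0.6],
  [[0, 0, 0], 0, 0.6],
  [[0, 0, 0], 0, 0.6],
])

```text
t: 21.07
tool_pos: [0.5555, 0.0822, 0.0976]
ee_rot: [3.132, 0.205, 0.003]
force: [-2.8, -6.3, 14.9]
width: 0.283
finger_force: 50.4
```

servo_tool([
  [[0, 0, 0], 0, 0.4],
  [[0, 0, 0], 0, 0.2],
  [[0, 0, 0], 0, 0],
  [[0, 0, 0], 0, -0.2],
  [[0, 0, 0], 0, -0.4],
  [[0, 0, 0], 0, -0.6],
  [[0, 0, 0], 0, -0.8],
  [[0, 0, 0], 0, -1],
  [[0, 0, 0], 0, -1],
  [[0, 0, 0], 0, -1],
  [[0, 0, 0], 0, -1],
  [[0, 0, 0], 0, -1],
  [[0, 0, 0], 0, -1],
  [[0, 0, 0], 0, -1],
])

```text
t: 22.23
tool_pos: [0.5545, 0.0838, 0.0958]
ee_rot: [3.135, 0.206, -0.0]
force: [-0.2, 1.0, 0.8]
width: 1.005
finger_force: 0.0
```

```bash
cat > lev.py <<'E'
from h import *
s=env.get_state();print('vice frame',wv(s['tool_pos']),'F vice',s['force'][:2]@RV);to(vw(-85,98,96),-82.4)
for n in('side','scene'):
    b=cap(n);w=cloud(b).reshape(-1,3);v=(w[:,:2]-OV)@RV*1000
    for xx in(-112,-107,-102,-60):
        k=(w[:,2]>.121)&(w[:,2]<.131)&(v[:,1]>98)&(v[:,1]<148)&(abs(v[:,0]-xx)<4);print(n,xx,k.sum(),np.percentile(v[k,1],[5,95]).round(1) if k.sum()>3 else '')
E
python3 lev.py
```

```text
vice frame [-84.77642943  97.95353353  95.79739183] F vice [-0.10117248  1.0017953 ]
t 22.23 pos [0.5545 0.0838 0.0958] tooly -82.49 tilt [ 0.     -0.0001] F [-0.2  1.   0.8] w 1.005 ff 0.0
shift cm [-0.02 -0.   -0.02]
turn -0.09
side -112 8 [137.4 143.1]
side -107 12 [130.8 142.9]
side -102 10 [129.1 139.9]
side -60 0 
scene -112 0 
scene -107 0 
scene -102 0 
scene -60 14 [117.5 125.6]
```

The lever is back at 0, with readings matching the originals. Second full squeeze.

servo_tool([
  [[0, 0, 0], 0, -0.6],
  [[0, 0, 0], 0, -0.4],
  [[0, 0, 0], 0, -0.2],
  [[0, 0, 0], 0, 0],
  [[0, 0, 0], 0, 0.15],
  [[0, 0, 0], 0, 0.3],
  [[0, 0, 0], 0, 0.4],
  [[0, 0, 0], 0, 0.6],
  [[0, 0, 0], 0, 0.6],
  [[0, 0, 0], 0, 0.6],
  [[0, 0, 0], 0, 0.6],
  [[0, 0, 0], 0, 0.6],
  [[0, 0, 0], 0, 0.6],
  [[0, 0, 0], 0, 0.6],
  [[0, 0, 0], 0, 0.6],
  [[0, 0, 0], 0, 0.6],
  [[0, 0, 0], 0, 0.6],
  [[0, 0, 0], 0, 0.6],
])

```text
t: 23.83
tool_pos: [0.5554, 0.0822, 0.0974]
ee_rot: [3.132, 0.205, 0.003]
force: [-3.5, -6.3, 14.4]
width: 0.283
finger_force: 50.4
```

servo_tool([
  [[0, 0, 0], 0, 0.4],
  [[0, 0, 0], 0, 0.2],
  [[0, 0, 0], 0, 0],
  [[0, 0, 0], 0, -0.2],
  [[0, 0, 0], 0, -0.4],
  [[0, 0, 0], 0, -0.6],
  [[0, 0, 0], 0, -0.8],
  [[0, 0, 0], 0, -1],
  [[0, 0, 0], 0, -1],
  [[0, 0, 0], 0, -1],
  [[0, 0, 0], 0, -1],
  [[0, 0, 0], 0, -1],
  [[0, 0, 0], 0, -1],
  [[0, 0, 0], 0, -1],
])

```text
t: 25.0
tool_pos: [0.5545, 0.0838, 0.0958]
ee_rot: [3.135, 0.206, -0.0]
force: [-0.6, -0.5, 0.2]
width: 0.997
finger_force: 0.0
```

```bash
python3 lev.py
```

```text
vice frame [-84.77588594  97.94121341  95.76927963] F vice [-0.63360079 -0.3943284 ]
t 25.0 pos [0.5545 0.0838 0.0958] tooly -82.49 tilt [-0.     -0.0001] F [-0.6 -0.5  0.2] w 0.997 ff 0.0
shift cm [-0.02 -0.01 -0.02]
turn -0.09
side -112 10 [133.2 141.9]
side -107 14 [132.  141.3]
side -102 10 [130.8 139.6]
side -60 0 
scene -112 0 
scene -107 0 
scene -102 0 
scene -60 13 [117.2 125.2]
```

servo_tool([
  [[0, -0.4, 0], 0, -1],
  [[0, 0, -0.5], 0, -1],
  [[0, 0, -1], 0, -1],
  [[0, 0, -1.5], 0, -1],
  [[0, 0, -2], 0, -1],
  [[0, 0, -3], 0, -1],
  [[0, 0, -3], 0, -1],
  [[0, 0, -3], 0, -1],
  [[0, 0, -3], 0, -1],
  [[0, 0, -3], 0, -1],
  [[0, 0, 0], 0, -1],
  [[0, 0, 0], 0, -1],
])

```text
t: 26.1
tool_pos: [0.5548, 0.0883, 0.2987]
ee_rot: [-3.135, -0.206, -0.008]
force: [-0.2, -0.0, -1.0]
width: 1.0
finger_force: 0.0
```

```bash
python3 lev.py; python3 - <<'E'
from h import *
# compare scene/side clouds to start: bystanders moved?
for n in('side','scene'):
    b=cap(n);D=np.load(n+'0.npz')
    d=np.abs(b['pixels'].astype(int)-D['px']).max(-1)>45
    k,l,st,ce=cv2.connectedComponentsWithStats(d.astype(np.uint8))
    print(n,[(st[i].tolist()) for i in range(1,k) if st[i,4]>25])
    W=cloud(b);c=b['pixels'].astype(int);m=(abs(W[...,0]-.603)<.046)&(abs(W[...,1]-.366)<.066)&(W[...,2]<.06)
    g=m&(c[...,2]>c[...,0]+40);h=m&(W[...,2]>.012);print('brass',W[g].min(0),W[g].max(0),'high',h.sum(),W[h].min(0),W[h].max(0))
E
```

```text
vice frame [-83.8949765  102.35964576 298.68270356] F vice [-0.17779384 -0.00125619]
t 26.1 pos [0.5548 0.0883 0.2987] tooly -82.48 tilt [0.0048 0.0005] F [-0.2 -0.  -1. ] w 1.0 ff 0.0
shift cm [-0.21  0.43 20.27]
turn -0.08
side -112 12 [117.9 145.2]
side -107 14 [131.8 145.9]
side -102 11 [131.  142.7]
side -60 11 [120.4 129.6]
scene -112 12 [129.4 139.1]
scene -107 16 [128.4 138. ]
scene -102 16 [126.9 136.5]
scene -60 14 [117.7 124. ]
side [[223, 0, 202, 57, 6674], [533, 0, 21, 64, 534], [570, 0, 9, 10, 45], [445, 27, 31, 12, 85], [482, 27, 12, 12, 101], [472, 40, 28, 69, 749], [480, 55, 86, 70, 1121], [222, 59, 55, 146, 3213], [229, 60, 38, 24, 669], [283, 68, 7, 7, 29], [482, 119, 24, 73, 1172], [534, 136, 25, 130, 1340], [502, 182, 35, 16, 162], [472, 192, 18, 58, 435], [483, 221, 12, 21, 43], [507, 220, 29, 29, 58], [505, 248, 24, 9, 121], [209, 344, 12, 21, 64]]
brass [0.59330338 0.32346452 0.00325837] [0.60686959 0.38547902 0.0290064 ] high 86 [0.59330338 0.33574096 0.01206397] [0.60782237 0.41432381 0.03934963]
scene [[60, 0, 55, 22, 871], [139, 0, 27, 11, 107], [141, 0, 36, 33, 608], [363, 0, 71, 48, 1130], [77, 6, 38, 20, 81], [119, 6, 19, 7, 43], [84, 19, 44, 36, 921], [158, 38, 23, 38, 148], [175, 61, 8, 11, 49], [132, 65, 13, 16, 82], [356, 68, 66, 128, 4349], [171, 70, 13, 16, 75], [182, 74, 6, 13, 30], [141, 83, 15, 12, 79], [188, 107, 10, 7, 50], [157, 113, 14, 11, 109], [174, 113, 18, 11, 112], [440, 206, 11, 15, 30]]
brass [0.59640387 0.32005154 0.00166096] [0.60689183 0.38293948 0.02347844] high 81 [0.55937451 0.32150981 0.01216005] [0.60803396 0.43191949 0.03794717]
```

```bash
python3 -c "
from rig import env
print(env.job_done())"
```

```text
the job is handed in; nothing more can be done
None
```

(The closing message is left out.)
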